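Find the hidden catch in the tamping panel

ROBOT

A 6-joint arm with a two-finger parallel gripper is mounted at the origin on the work surface. World frame = base frame: x ahead of the robot, y to its left, z up, the work surface at z = 0. Lengths are in m, angles in rad, forces in N, time in s.
With the tool pointing down it reaches from about 0.25 to 0.8 m from the base axis. Payload 3.9 kg.
Tool frame: the origin (TCP) lies at the very end of the fingers, on their centre line; the grasp point (between the pads) lies behind it (bot.grip_point_offset is the z of the grasp point in the tool frame, in m); z points along the fingers, y is the line along which they close (so a half turn about z gives the same grasp; the last joint's range is limited). The gripper opens to 85 mm and grips with 20 to 120 N. Pads are 22 mm wide; open, the fingers measure 114 mm over their backs; the gripper's body (76 mm by 85 mm) begins 54 mm behind the grasp point. The pads swing forward as they close: fully open they stand 13 mm farther back than shut.
Start: joints at [1.262, 0.26, -0.138, 1.173, 0, 1.571], TCP at [0.16, 0.5, 0.231] pointing down, gripper open.
Joint ranges: [-2.78, 2.78], [-0.83, 1.72], [-1.28, 1.37], [-1.9, 2.12], [-1.57, 1.48], [-3.14, 3.14]. Speed limits (rad/s): [2.57, 2.57, 3.14, 3.14, 3.14, 3.14].

INTERFACE

Orientations are given as [roll, pitch, yaw] about the fixed x, y, z axes, in that order (R = Rz(yaw) Ry(pitch) Rx(roll)).
In Python, from station import bot gives the robot as it stands.
- The arm moves only by the tool send_rows, never from a script. Its arguments are lists of equal length, an entry for each row: "travel": the shift along the tool's x, y, z in m, a list of three; "rot": the turn, a rotation vector about the tool's x, y, z in units of 8 degrees (1.0 is 8 degrees), a list of three; "claw": the finger opening in m, from 0 to 0.0854. A call has 1 to 20 rows; each row is the pose to reach, as a shift and turn from the pose commanded when the call began, along the tool's axes at that moment; what a row does not reach only later rows make up. A row lasts 1/10 s, in which the tool goes at most 50 mm and 8.59 degrees, less where a joint would pass 70% of its speed; a pose out of reach is approached as far as the arm can. A call with a gripper value outside its range is refused whole. The fingers move at their own pace and stop on an object; "squeeze" is the grip in N (left out, the last holds). Time passes only in rows, so rows that repeat a pose let the fingers close. It gives the time, the measured TCP pose, the force, the opening and the grip force at its end, in the units of the state.
- bot.get_obs(): the state, without advancing time (a new reading comes with each control period).
- bot.capture(name): name is "side" or "top"; returns a dict with "color" (420x560x3 uint8, red, green, blue), "K" (3x3 intrinsics, pixels), "D" ([k1, k2, p1, p2, k3] as OpenCV has them; the pictures are not rectified), "eye" and "attitude" of the camera in the world. Camera axes: x right, y down, z forward; pixel columns grow to the right and rows downward; lengths in m; the calibration is good to about 2 mm. A picture is of the moment at which its call begins. There is no depth.
- bot.hand_in(): hands the job in; it is judged then, once.
Trained networks look in the newest picture that a camera, given by its name, has taken for a name from the list of things; names that differ only in an ending like _2 or _b are one class to them, and where a whole thing is asked for, a point or a joint stands for the part that bears it (a point fixed in the world has none). Each returns a list of dicts, best first, with "confidence" (0 to 1); they miss things now and then, are a little off and sometimes report something else, mostly with a low value. They report only what shows in the picture. A call takes as long as a camera call. They do not tell look-alikes from the thing itself.
- bot.find_in(camera, name): "extent" ([left, top, width, height] in pixels, round what is visible of it).
- bot.spot_point(camera, name): "uv" ([column, row] in pixels: a listed point, or the origin of a listed thing).
The state is a dict: "time": time; "q": joint angles; "joint_vel": joint speeds; "joint_torque": joint torques, N m; "tool_pos": TCP position; "orientation": TCP orientation; "force": force on the tool from outside, world axes, zero at the start; "moment": the same for the moment, N m; "opening": finger opening in m; "finger_force": force on a finger pad.
Only numpy, scipy, OpenCV 4.12 (cv2) and the standard library are available. Lean on these libraries where they do the work, as an engineer would, in place of code of your own. Each camera call takes 0.05 s, during which the arm holds its last target. There are 200 camera calls.

TASK

One of the six identical bamboo tiles on top of the grey coffee-accessory box is a concealed push-catch; the other five are solid. Feel across the tiles with a fingertip to find the one that gives, and press it in until the drawer springs open towards you, then let it come back up. Leave the drawer open, and do not knock or move the milk pitcher, the dosing cup or the tamper holder.

Things in the scene. Friction and masses are not known exactly. Their poses are not given: they have to be found in the camera images.
- station: Matte grey accessory box fixed to the bench, 200 (x) by 360 (y) by 80 mm high, bamboo tiles in its flat top, a shallow drawer in its front. Origin: centre of its underside, on the bench. Its own x axis points from the drawer front to the back, its z up; it is turned a little about the vertical from one start to the next.
- panel (a point): Middle of the row of six tiles, on the top surface (80 mm above the bench). Axes as station. The row runs along y: the tile centres lie at y = -125, -75, -25, 25, 75 and 125 mm, x = 0, z = 0. Each tile is 64 mm (x) by 48 mm (y), with 2 mm seams, all flush with the grey top and all looking alike. One of them, a different one from start to start, is the catch; the other five are rigid and do not move at all.
- catch (a joint): How far the catch tile is pressed straight down, in m: 0 is flush, 0.007 is the stop. It is sprung: it starts to give at about 1 N and needs about 4 N at the stop; it comes back up when let go. The drawer is released at about 0.0045. It does not tell which tile it is.
- drawer (a joint): How far the drawer is out, in m: 0 to 0.001 is shut and latched, 0.045 is open against its stop. A light spring (about 3 N) drives it out along the station's -x in well under a second once the catch is pressed, and holds it there. Its wooden front is 330 mm wide, 54 mm high and has no handle.
- pitcher: Chrome milk pitcher standing loose on the bench beside or behind the box, 80 mm wide, 95 mm high, with a handle on its +y side reaching 69 mm from its axis. Origin: centre of its underside, z up along its axis.
- dosing_cup: Small open aluminium dosing cup standing loose on the bench beside or behind the box, 58 mm wide, 50 mm high. Origin: centre of its underside, z up along its axis.
- tamper_holder: Round red silicone holder, 80 mm wide, with a dark steel tamper in it (90 mm high together, one piece), standing loose on the bench beside or behind the box. Origin: centre of its underside, z up along its axis.
There are look-alikes about, which are no part of the job. Leave any green, orange or yellow look-alike of the pitcher alone.

How it is judged:
By the outcome, as a careful person would: the job done as asked, in the order asked, and still so for the second after the job is handed in, with the robot touching nothing.
It also fails if it takes over 51 s, if anything falls off the work surface, if the arm or the gripper's body presses on something with over 40 N, if the wrist force passes 120 N, or if a joint passes its speed limit or range.

## Working session

There is one attempt and no reset: what is moved stays moved. The work goes in short steps, Python scripts to look and compute and a tool call to move; the robot and the scene stay as the last step left them, time stands still between calls to the robot, and variables do not carry over. Pictures are saved under pics/ and viewed, at most 10 in all, crops included, and the job is handed in when it is done.

Besides the shell and the picture viewer there is one more tool, called after ">>>" in YAML: its name, and indented under it one key for each argument. send_rows: Moves the arm, as the interface text tells. Its arguments: {"type":"object","properties":{"travel":{"type":"array","items":{"type":"array","items":{"type":"number"}}},"rot":{"type":"array","items":{"type":"array","items":{"type":"number"}}},"claw":{"type":"array","items":{"type":"number"}},"squeeze":{"type":"number"}},"required":["travel","rot","claw"]}

```bash
mkdir -p pics
cat > h.py <<'E'
import numpy as np, cv2
from scipy.spatial.transform import Rotation as R
from station import bot
def att(c):
    a=np.array(c["attitude"],float)
    return a if a.shape==(3,3) else (R.from_euler('xyz',a).as_matrix() if a.size==3 else R.from_quat(a).as_matrix())
def ray(c,uv,z):
    p=cv2.undistortPoints(np.array([[uv]],float),np.array(c["K"]),np.array(c["D"]))[0,0]
    d=att(c)@np.array([p[0],p[1],1]); e=np.array(c["eye"]); return e+d*(z-e[2])/d[2]
def proj(c,P):
    A=att(c).T; return cv2.projectPoints(np.array(P,float).reshape(-1,3),cv2.Rodrigues(A)[0],-A@np.array(c["eye"]),np.array(c["K"]),np.array(c["D"]))[0][:,0]
E
python3 - <<'E'
from h import *
for n in("top","side"):
    c=bot.capture(n); print(n,c["eye"],c["attitude"])
    cv2.imwrite(f"pics/{n}0.png",c["color"][:,:,::-1])
    for o in("panel","station"):
        for s in bot.spot_point(n,o)[:2]: print(o,s,ray(c,s["uv"],.08 if o=="panel" else 0))
    for o in("pitcher","dosing_cup","tamper_holder"): print(o,bot.find_in(n,o)[:3])
print(bot.get_obs())
E
```

```text
top [0.43685643 0.07190984 1.23069928] [-2.97406288 -0.02637643 -1.59185323]
panel {'uv': [292.8, 255.7], 'confidence': 0.62} [0.53532675 0.00580427 0.08      ]
station {'uv': [292.6, 253.7], 'confidence': 0.75} [0.54738553 0.0015968  0.        ]
station {'uv': [186.0, 274.9], 'confidence': 0.38} [0.49715339 0.27796232 0.        ]
pitcher [{'extent': [249.8, 149.1, 39.9, 39.6], 'confidence': 0.94}, {'extent': [188.6, 150.3, 40.3, 32.8], 'confidence': 0.89}, {'extent': [310.5, 124.3, 35.7, 49.4], 'confidence': 0.7}]
dosing_cup [{'extent': [170.0, 261.8, 20.6, 24.4], 'confidence': 0.58}]
tamper_holder []
side [ 0.08604986 -0.47384829  0.73245032] [-2.27570866  0.01863968 -0.8092284 ]
panel {'uv': [260.2, 252.9], 'confidence': 0.76} [0.52767154 0.00244604 0.08      ]
station {'uv': [268.1, 271.8], 'confidence': 0.67} [0.55485185 0.0114539  0.        ]
pitcher [{'extent': [293.3, 169.5, 53.7, 50.3], 'confidence': 0.91}, {'extent': [257.1, 143.4, 27.9, 48.2], 'confidence': 0.77}, {'extent': [362.1, 189.1, 39.7, 60.4], 'confidence': 0.7}]
dosing_cup [{'extent': [146.9, 199.0, 27.3, 35.0], 'confidence': 0.6}]
tamper_holder [{'extent': [376.0, 312.2, 44.0, 64.8], 'confidence': 0.77}]
{'time': 0.6, 'q': array([ 1.26202864e+00,  2.59999611e-01, -1.38068578e-01,  1.17268123e+00,
       -2.14374562e-06,  1.57078262e+00]), 'joint_vel': array([ 0.00062215,  0.00079685,  0.0020446 ,  0.00128743, -0.00067956,
       -0.00026336]), 'joint_torque': array([-7.78271551e-04, -4.05370581e+01,  2.54112697e+01,  1.44678710e-03,
       -4.10401901e-05, -2.32168652e-06]), 'tool_pos': array([0.15954499, 0.50018693, 0.23131643]), 'orientation': array([3.14154574e+00, 2.14438855e-06, 2.83283867e+00]), 'force': array([ 0.31718743, -0.73976742,  0.20613054]), 'moment': array([-0.05389974,  0.01717301, -0.02063656]), 'finger_force': 0.0, 'opening': 0.08511957995419377}
```

View pics/top0.png

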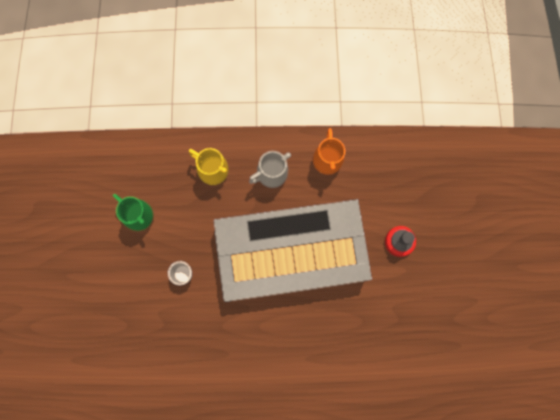

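View pics/side0.png

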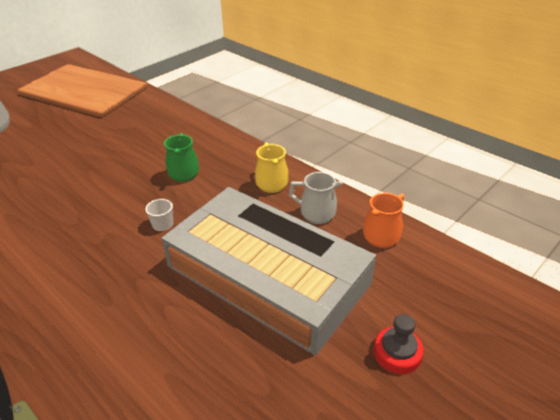

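The top view shows the box with six tiles running from (243,267) to (345,253). The dosing cup is at (180,273), the chrome pitcher at (272,168) and the tamper at (401,241). The green (133,212), yellow (211,165) and orange (330,155) jugs are look-alikes. None of these stands over the tiles. Next I'll fit the tile row by colour in both views.

Run:
```python
from h import *
out=[]
for n in("top","side"):
    c=bot.capture(n); im=c["color"]
    hsv=cv2.cvtColor(im,cv2.COLOR_RGB2HSV)
    m=cv2.inRange(hsv,(13,70,150),(30,255,255))
    roi=np.zeros_like(m)
    if n=="top": roi[235:285,225:362]=1
    else: roi[210:302,180:340]=1
    m=cv2.morphologyEx(m*roi,cv2.MORPH_CLOSE,np.ones((3,3),np.uint8))
    v,u=np.nonzero(m)
    P=np.array([ray(c,(a,b),.08)[:2] for a,b in zip(u,v)])
    (ct,sz,an)=cv2.minAreaRect((P*1000).astype(np.float32))
    print(n,len(u),P.mean(0),ct,sz,an)
    y,w=P[:,1].max(),0
    d=np.linalg.svd(P-P.mean(0),full_matrices=False)[2][0]; d*=np.sign(d[1]); print("yaw",np.arctan2(-d[0],d[1]))
    yaw=np.arctan2(-d[0],d[1]);X=np.array([np.cos(yaw),np.sin(yaw)]);Y=np.array([-np.sin(yaw),np.cos(yaw)])
    for k in(-125,-75,-25,25,75,125):
        q=P.mean(0)+Y*k/1000; uv=proj(c,[*q,.08])[0]; print(k,q.round(4),uv.round(1))
```

```text
top 3497 [0.52681221 0.00532822] (526.9698486328125, 4.3882293701171875) (68.53726959228516, 302.10491943359375) 7.165294647216797
yaw 0.12431147073375265
-125 [ 0.5423 -0.1187] [343.6 251.8]
-75 [ 0.5361 -0.0691] [323.5 254.8]
-25 [ 0.5299 -0.0195] [303.3 257.7]
25 [0.5237 0.0301] [282.9 260.7]
75 [0.5175 0.0797] [262.4 263.6]
125 [0.5113 0.1294] [241.9 266.6]
side 4150 [ 0.52503981 -0.00603008] (567.5302124023438, 25.671966552734375) (157.39573669433594, 330.8687438964844) 7.184335231781006
yaw 0.12382463401948209
-125 [ 0.5405 -0.1301] [319.5 285.9]
-75 [ 0.5343 -0.0805] [295.7 273.4]
-25 [ 0.5281 -0.0308] [273.2 261.5]
25 [0.522  0.0188] [251.9 250.3]
75 [0.5158 0.0684] [231.6 239.6]
125 [0.5096 0.118 ] [212.2 229.5]
```

>>> send_rows:
  travel:
    - [-0.02,-0.011,0]
    - [-0.06,-0.033,0]
    - [-0.1,-0.055,0]
    - [-0.14,-0.077,0]
    - [-0.18,-0.099,0]
    - [-0.22,-0.121,0]
    - [-0.26,-0.143,0]
    - [-0.3,-0.165,0]
    - [-0.34,-0.187,0]
    - [-0.38,-0.209,0]
    - [-0.42,-0.231,0]
    - [-0.44,-0.243,0]
    - [-0.4485,-0.2474,0.02]
    - [-0.4485,-0.2474,0.06]
    - [-0.4485,-0.2474,0.1]
    - [-0.4485,-0.2474,0.125]
    - [-0.4485,-0.2474,0.135]
    - [-0.4485,-0.2474,0.135]
    - [-0.4485,-0.2474,0.135]
  rot:
    - [0,0,-0.3]
    - [0,0,-0.6]
    - [0,0,-0.9]
    - [0,0,-1.2]
    - [0,0,-1.5]
    - [0,0,-1.8]
    - [0,0,-2.1]
    - [0,0,-2.4]
    - [0,0,-2.7]
    - [0,0,-3.0]
    - [0,0,-3.1]
    - [0,0,-3.1]
    - [0,0,-3.1]
    - [0,0,-3.1]
    - [0,0,-3.1]
    - [0,0,-3.1]
    - [0,0,-3.1]
    - [0,0,-3.1]
    - [0,0,-3.1]
  claw: [0,0,0,0,0,0,0,0,0,0,0,0,0,0,0,0,0,0,0]
  squeeze: 20

```text
time: 2.6
tool_pos: [0.5127, 0.1285, 0.0975]
orientation: [3.141, 0.002, -3.017]
force: [0.1, -0.7, 0.3]
opening: -0.0001
finger_force: 0.0
```

>>> send_rows:
  travel:
    - [0,0,0.006]
    - [0,0,0.011]
    - [0,0,0.014]
    - [0,0,0.015]
    - [0,0,0.016]
    - [0,0,0.017]
    - [0,0,0.018]
    - [0,0,0.0185]
    - [0,0,0.019]
    - [0,0,0.019]
  rot:
    - [0,0,0]
    - [0,0,0]
    - [0,0,0]
    - [0,0,0]
    - [0,0,0]
    - [0,0,0]
    - [0,0,0]
    - [0,0,0]
    - [0,0,0]
    - [0,0,0]
  claw: [0,0,0,0,0,0,0,0,0,0]

```text
time: 3.6
tool_pos: [0.5117, 0.1282, 0.08]
orientation: [3.141, 0.002, -3.018]
force: [-5.8, -1.0, 18.5]
opening: -0.0002
finger_force: 9.4
```

Run:
```python
from h import *
o=bot.get_obs();print(o["tool_pos"],o["force"],o["time"])
c=bot.capture("top");cv2.imwrite("pics/t1.png",cv2.resize(c["color"][180:330,190:390,::-1],None,fx=4,fy=4,interpolation=3))
```

```text
[0.51170578 0.1281896  0.07999208] [-5.80183112 -1.03238809 18.48657648] 3.6
```

View pics/t1.png

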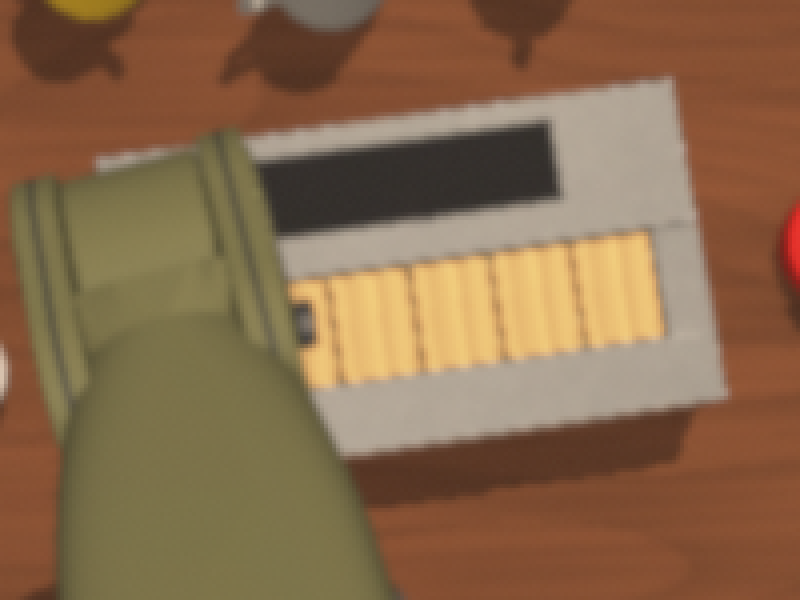

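Tile +125 is rigid: 18 N, and the tip stayed at z = 80.0 mm. Next tile.

>>> send_rows:
  travel:
    - [0,0,-0.005]
    - [0,0,-0.01]
    - [0,-0.015,-0.01]
    - [0,-0.035,-0.01]
    - [0,-0.05,-0.009]
    - [0,-0.05,-0.005]
    - [0,-0.05,-0.003]
    - [0,-0.05,-0.002]
    - [0,-0.05,-0.001]
    - [0,-0.05,0]
    - [0,-0.05,0]
  rot:
    - [0,0,0]
    - [0,0,0]
    - [0,0,0]
    - [0,0,0]
    - [0,0,0]
    - [0,0,0]
    - [0,0,0]
    - [0,0,0]
    - [0,0,0]
    - [0,0,0]
    - [0,0,0]
  claw: [0,0,0,0,0,0,0,0,0,0,0]

```text
time: 4.75
tool_pos: [0.5176, 0.0777, 0.08]
orientation: [-3.139, 0.001, -3.018]
force: [-6.7, -5.3, 22.8]
opening: 0.0005
finger_force: 11.5
```

Rigid again. Next tile, +25.

>>> send_rows:
  travel:
    - [0,0,-0.005]
    - [0,0,-0.01]
    - [0,-0.015,-0.01]
    - [0,-0.035,-0.01]
    - [0,-0.05,-0.009]
    - [0,-0.05,-0.005]
    - [0,-0.05,-0.003]
    - [0,-0.05,-0.002]
    - [0,-0.05,-0.001]
    - [0,-0.05,0]
    - [0,-0.05,0]
  rot:
    - [0,0,0]
    - [0,0,0]
    - [0,0,0]
    - [0,0,0]
    - [0,0,0]
    - [0,0,0]
    - [0,0,0]
    - [0,0,0]
    - [0,0,0]
    - [0,0,0]
    - [0,0,0]
  claw: [0,0,0,0,0,0,0,0,0,0,0]

```text
time: 5.85
tool_pos: [0.524, 0.0292, 0.0774]
orientation: [-3.141, 0.0, -3.017]
force: [-0.3, -1.8, 3.2]
opening: 0.0001
finger_force: 1.2
```

The tile at +25 gives: 77.4 mm at about 3 N. I'll press it in by about 6 mm total.

>>> send_rows:
  travel:
    - [0,0,0.001]
    - [0,0,0.002]
    - [0,0,0.003]
    - [0,0,0.0035]
    - [0,0,0.0035]
    - [0,0,0.0035]
    - [0,0,0.0035]
    - [0,0,0.0035]
  rot:
    - [0,0,0]
    - [0,0,0]
    - [0,0,0]
    - [0,0,0]
    - [0,0,0]
    - [0,0,0]
    - [0,0,0]
    - [0,0,0]
  claw: [0,0,0,0,0,0,0,0]

```text
time: 6.65
tool_pos: [0.5241, 0.0292, 0.0738]
orientation: [3.141, 0.0, -3.017]
force: [-1.2, 0.7, 2.5]
opening: 0.0001
finger_force: 1.7
```

>>> send_rows:
  travel:
    - [0,0,-0.002]
    - [0,0,-0.005]
    - [0,0,-0.01]
    - [0,0,-0.02]
    - [0,0,-0.04]
    - [0,0,-0.07]
    - [0,0,-0.1]
    - [0,0,-0.13]
    - [0.02,0,-0.15]
    - [0.06,0.0,-0.16]
    - [0.1,0.0,-0.16]
    - [0.14,0,-0.16]
    - [0.16,0,-0.16]
    - [0.17,0,-0.16]
    - [0.17,0,-0.16]
    - [0.17,0,-0.16]
  rot:
    - [0,0,0]
    - [0,0,0]
    - [0,0,0]
    - [0,0,0]
    - [0,0,0]
    - [0,0,0]
    - [0,0,0]
    - [0,0,0]
    - [0,0,0]
    - [0,0,0]
    - [0,0,0]
    - [0,0,0]
    - [0,0,0]
    - [0,0,0]
    - [0,0,0]
    - [0,0,0]
  claw: [0,0,0,0,0,0,0,0,0,0,0,0,0,0,0,0]

```text
time: 8.25
tool_pos: [0.3567, 0.0079, 0.2343]
orientation: [-3.141, 0.002, -3.018]
force: [-0.2, 0.0, -0.4]
opening: 0.0001
finger_force: 0.0
```

Run:
```python
from h import *
for n in("top","side"):
    c=bot.capture(n);cv2.imwrite(f"pics/{n}2.png",c["color"][:,:,::-1])
o=bot.get_obs();print(o["tool_pos"],o["force"],o["time"])
```

```text
[0.35683093 0.00799215 0.23397859] [-0.16306574  0.61845758 -0.39621011] 8.35
```

View pics/side2.png

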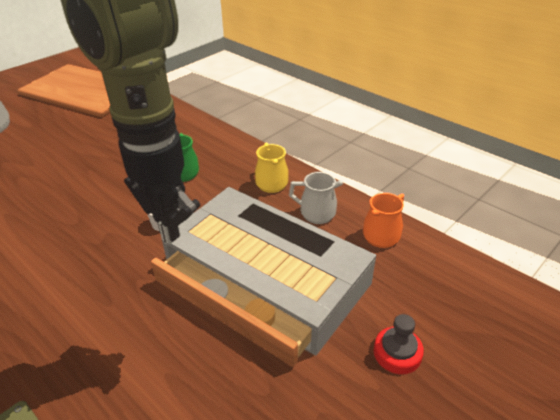

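View pics/top2.png

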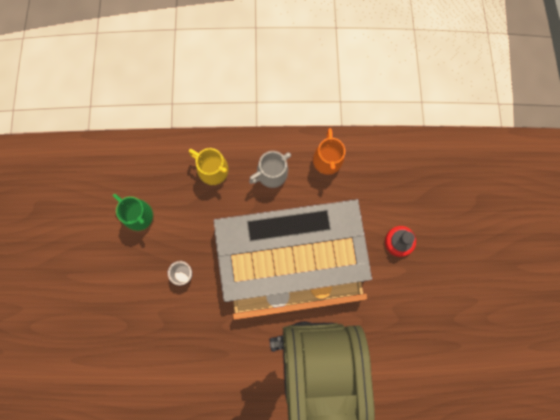

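The drawer is open, with its front edge running from (155,265) to (297,350) in the side view. The tiles are flush again, and the pitcher, cup and tamper stand at their original pixels. The arm is clear of everything.

```bash
python3 -c "
from station import bot
print(bot.hand_in())"
```

```text
the job is handed in; nothing more can be done
None
```

The push-catch was the tile at y = +25 mm; I pressed it about 6 mm, the drawer sprang open and stayed open, the tile came back up, nothing else moved, and I handed the job in at about 8.4 s.

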